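# Take the guard leaf off its keeper hook and hang it on the test station's hinge pins

### The job

The guard leaf for the test station is parked on the two-pronged hook. Push the hook's sprung keeper aside until it stays open, lift the leaf off the hook and hang it on the station's hinge post: lower both knuckles together onto the two upright pins, fully home, before you let go. Don't set the leaf down on the way, and leave the tray, the driver and the resin nest where they are.

Things in the scene. Friction and masses are not known exactly. Their poses are not given: they have to be found in the camera images.
- hook: Fixed parking hook. Origin on the bench below the middle of the hanging seat; its -x is the open side, where the two steel prongs point. Prongs along x at y = +45 and -45 mm, 10 mm wide, 8 mm thick, top 178 mm above the bench, ending at x = -17 mm in a lip up to 190 mm; a back stop at x = +13 mm is 188 mm high. Two columns at x = +64 to +78 mm, 178 mm high; spring strut behind.
- hook_seat (a point): Middle of the hanging seat between the prongs, 178 mm above the bench, axes as hook. With the keeper open the leaf comes off when it is lifted 17 to 35 mm and then drawn out along the hook's -x by 60 mm or more, kept square to that axis.
- keeper (a joint): Keeper's swing, rad: 0 shut, 1.3 open. A level steel bar 106 mm long, 12 wide, 204 to 214 mm above the bench, on an upright pivot at x = +71, y = -45 mm of hook. Shut, it points along the hook's -x, 4 mm over the leaf's top rail. It opens towards the hook's -y. An over-centre spring (2 to 3 N at the tab) shuts it below 0.6 rad; past 0.6 it springs on to 1.3 and stays.
- keeper_tab (a point): Centre of the keeper's upturned end tab (14 mm along the bar, 12 mm across, 204 to 236 mm above the bench), 99 mm from the pivot, 220 mm above the bench. Its x axis points along the bar to the pivot. Push the tab or bar sideways.
- leaf_rail (a point): Centre of the leaf's top rail: grip here, from above. The leaf is a rigid aluminium-framed panel, 0.25 to 0.5 kg, 150 mm wide (its y), 160 high (z), 12 thick (x). Rail 22 mm high, below it a slot 124 mm wide, 50 high for the prongs; the leaf's foot is 149 mm below this point. Parked, the rail rests on the prongs, leaf x along the hook's x, up to 8 mm off-centre. Knuckles on the +y edge.
- leaf_knuckle_low (a point): Bottom centre of the bore of the leaf's lower knuckle, a steel block 24 x 24 mm, 20 mm high, with an upright through hole of 15 mm diameter. In the leaf's axes it lies 89 mm along +y and 129 mm below leaf_rail. Axes as the leaf's.
- leaf_knuckle_high (a point): The same for the upper knuckle: 89 mm along +y and 39 mm below leaf_rail, 90 mm straight above the lower knuckle.
- station: Fixed test station. Origin on the bench below the common axis of its two hinge pins. Base plate 12 mm thick; hinge post 30 x 30 mm, 185 mm high, at y = +30 to +60 mm, with two brackets 20 mm wide, 10 thick, reaching to y = -8 mm. Shut, the leaf runs from the pins along the station's -y, axes parallel; any swing angle will do. A tan nest, to 72 mm high, is at x = +105 to +175 mm; free elsewhere.
- pin_low (a point): Foot of the lower hinge pin, on its bracket, 50 mm above the bench: the seat for the underside of the lower knuckle. The pin is 9 mm in diameter and 26 mm high, its top 8 mm tapering to 3 mm.
- pin_high (a point): Foot of the upper hinge pin, 140 mm above the bench, straight above the lower; the same pin and seat for the upper knuckle. The leaf comes in over both pins from the side, raised 27 to 55 mm above its seated height (higher, the lower knuckle meets the upper bracket), then goes down.
- tray: Bystander: open black plastic tray 90 x 120 x 35 mm, loose. Origin at its underside centre.
- driver: Bystander: hand screwdriver lying on the bench, about 200 mm long along its x, 26 mm high. Origin near its middle, underside.
- nest: Bystander: tan resin nest block 80 x 60 x 35 mm, loose. Origin at its underside centre.
Mind the look-alikes: they are no part of the job. What is shaped like the part that bears leaf_rail but green is not meant. Of the things that look like the hook, the larger one is meant.

How it is judged:
By the outcome, as a careful person would: the job done as asked, in the order asked, and still so for the second after the job is handed in, with the robot touching nothing.
It also fails if it takes over 61 s, if anything falls off the work surface, if the arm or the gripper's body presses on something with over 40 N, if the wrist force passes 120 N, or if a joint passes its speed limit or range.

### The arm

A 6-joint arm with a two-finger parallel gripper is mounted at the origin on the work surface. World frame = base frame: x ahead of the robot, y to its left, z up, the work surface at z = 0. Lengths are in m, angles in rad, forces in N, time in s.
With the tool pointing down it reaches from about 0.375 to 0.9 m from the base axis. Payload 3.1 kg.
Tool frame: the origin (TCP) lies midway between the tips of the shut fingers; the grasp point (between the pads) lies pinch_z behind it (pinch_z is the distance from the TCP to the grasp point, in m); y points along the fingers, z is the direction in which the jaws open and shut, and the axes are right-handed (so a half turn about y gives the same grasp; the last joint's range is limited). The gripper opens to 87 mm and grips with 3 to 60 N. Pads are 19 mm wide; open, the fingers measure 117 mm over their backs; the gripper's body (75 mm by 190 mm) begins 51 mm behind the grasp point.
Start: joints at [-1.379, 0.527, 1.433, -0, 1.181, -0.178], TCP at [0.226, -0.583, 0.186] pointing down, gripper open.
Joint ranges: [-3.08, 3.08], [-0.75, 2.2], [0.22, 2.44], [-1.43, 4.57], [0, 2.65], [-2.85, 2.85]. Speed limits (rad/s): [2.79, 2.79, 3.14, 3.14, 3.14, 3.14].

### API

Orientations are given as a unit quaternion [x, y, z, w].
In Python, from rig import get_obs, camera, hand_in, pinch_z gives the robot as it stands. The module is installed in compiled form; this text tells all that it offers.
- The arm moves only by the tool arm_command, never from a script. Its argument "plan" is a list of rows, each a list of 2 entries, a list of its own where there are three numbers: the shift along the world's x, y, z in units of 25 mm (1.0 is 25 mm), then the turn about the world's z in units of 5 degrees (1.0 is 5 degrees). A call has 1 to 5 rows; each row is the pose to reach, as a shift and turn from the pose commanded when the call began; what a row does not reach only later rows make up. A row lasts 1/10 s, in which the tool goes at most 50 mm and 8.59 degrees, less where a joint would pass 70% of its speed; a pose out of reach is approached as far as the arm can. A call with a gripper value outside its range is refused whole. "fingers" is the opening, from -1 (shut) to 1 (fully open), set as the call begins (left out, the last holds). The fingers move at their own pace and stop on an object; "force" is the grip in N (left out, the last holds). Time passes only in rows, so rows that repeat a pose let the fingers close. It gives the time, the measured TCP pose, the force and the opening at its end, in the units of the state.
- get_obs(): the state, without advancing time (a new reading comes with each control period).
- camera(name): name is "side" or "top" or "wrist"; returns a dict with "pixels" (400x640x3 uint8, red, green, blue), "camera_matrix" (3x3 intrinsics, pixels), "R" (3x3) and "t" (3): a world point X has camera coordinates R X + t. Camera axes: x right, y down, z forward; pixel columns grow to the right and rows downward; lengths in m; the calibration is good to about 2 mm. A picture is of the moment at which its call begins. There is no depth.
- hand_in(): hands the job in, once; it reports no verdict.
The state is a dict: "time": time; "q": joint angles; "joint_velocities": joint speeds; "joint_torque": joint torques, N m; "position": TCP position; "tool_rot": TCP orientation; "ft_force": force on the tool from outside, world axes, zero at the start; "moment": the same for the moment, N m; "grip_width": finger opening in m.
Only numpy, scipy, OpenCV 4.12 (cv2) and the standard library are available. Lean on these libraries where they do the work, as an engineer would, in place of code of your own. Each camera call takes 0.05 s, during which the arm holds its last target.

## Working session

There is one attempt and no reset: what is moved stays moved. The work goes in short steps, Python scripts to look and compute and a tool call to move; the robot and the scene stay as the last step left them, time stands still between calls to the robot, and variables do not carry over. Pictures are saved under pics/ and viewed, and the job is handed in when it is done.

Besides the shell and the picture viewer there is one more tool, called after "Emit:" as name(argument=value, ...) on one line, values as JSON. arm_command: Moves the arm, as the interface text tells. Its arguments: {"type":"object","properties":{"plan":{"type":"array"},"fingers":{"type":"number"},"force":{"type":"number"}},"required":["plan"]}

```bash
mkdir -p pics
cat > h.py <<'E'
import numpy as np, cv2
from rig import get_obs, camera, hand_in, pinch_z
def snap(name,tag):
    c=camera(name); cv2.imwrite(f'pics/{tag}.png',c['pixels'][:,:,::-1]); np.savez(f'pics/{tag}.npz',**{k:np.array(c[k]) for k in('camera_matrix','R','t','pixels')}); return c
def load(tag): return dict(np.load(f'pics/{tag}.npz'))
def proj(c,X):
    X=np.atleast_2d(X); p=X@c['R'].T+c['t']; p=p@c['camera_matrix'].T; return p[:,:2]/p[:,2:]
def ray(c,u,v):
    d=c['R'].T@np.linalg.solve(c['camera_matrix'],[u,v,1]); o=-c['R'].T@c['t']; return o,d/np.linalg.norm(d)
def atz(c,u,v,z):
    o,d=ray(c,u,v); return o+d*(z-o[2])/d[2]
E
python3 - <<'E'
from h import *
o=get_obs(); print({k:np.round(v,3) for k,v in o.items()},pinch_z)
for n in('side','top','wrist'):
    c=snap(n,n+'0'); print(n,-c['R'].T@c['t'],c['R'][2])
E
```

```text
{'time': np.float64(0.0), 'q': array([-1.379,  0.528,  1.434, -0.   ,  1.181, -0.178]), 'joint_velocities': array([ 0.   ,  0.   ,  0.   ,  0.   , -0.   , -0.002]), 'joint_torque': array([ 2.0000e-03, -4.4004e+01, -1.7660e+01,  6.3000e-02,  5.8000e-02,
       -0.0000e+00]), 'position': array([ 0.226, -0.582,  0.185]), 'tool_rot': array([-0.13 ,  0.696, -0.694,  0.13 ]), 'ft_force': array([ 0.123,  0.225, -0.679]), 'moment': array([ 0.019, -0.007, -0.018]), 'grip_width': np.float64(0.087)} 0.0187
side [0.34748793 0.5742775  0.9958382 ] [ 0.19685775 -0.63747991 -0.74489354]
top [ 0.38364285 -0.14657265  1.56811276] [ 0.12547936 -0.01040945 -0.99204162]
wrist [ 0.30089689 -0.55349141  0.38504551] [-0.27329867 -0.10373709 -0.95631922]
```

View pics/top0.png

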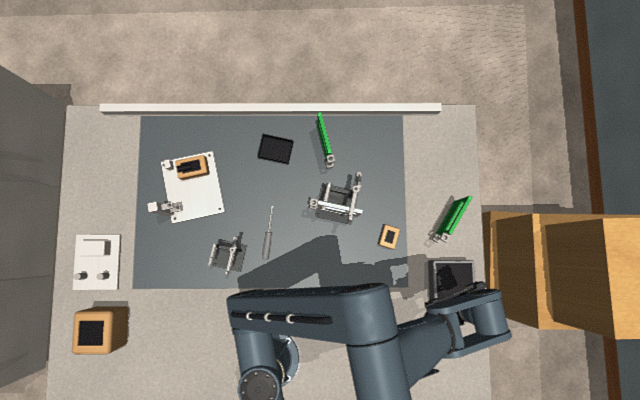

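View pics/side0.png

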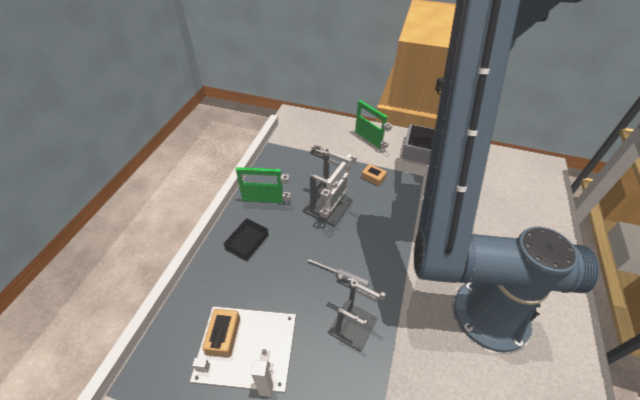

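View pics/wrist0.png

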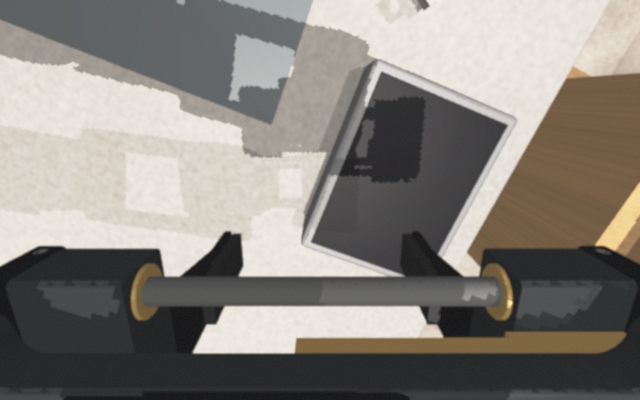

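Run:
```python
from h import *
def crop(tag,x0,y0,w,h,s,out):
    c=load(tag); cv2.imwrite(f'pics/{out}.png',cv2.resize(c['pixels'][y0:y0+h,x0:x0+w,::-1],None,fx=s,fy=s,interpolation=cv2.INTER_CUBIC))
crop('top0',295,160,90,70,8,'c1')
crop('top0',140,145,90,80,8,'c2')
crop('side0',285,130,110,100,6,'c3')
crop('side0',180,300,130,100,6,'c4')
```

```text
(no output)
```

View pics/c1.png

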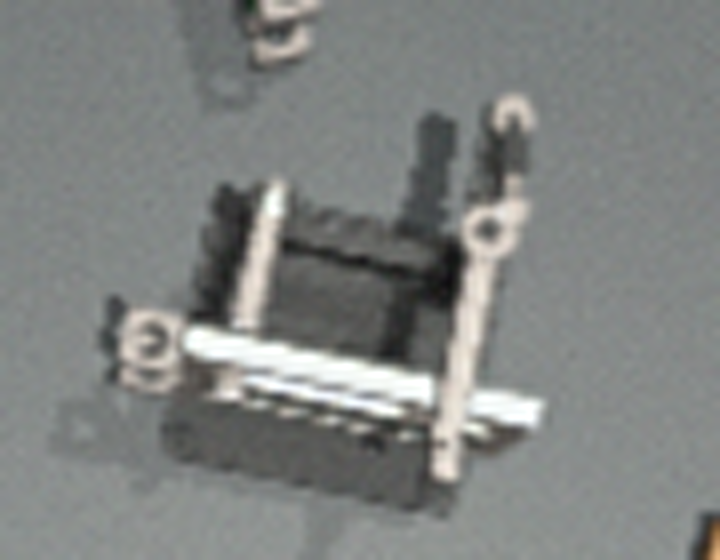

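View pics/c2.png

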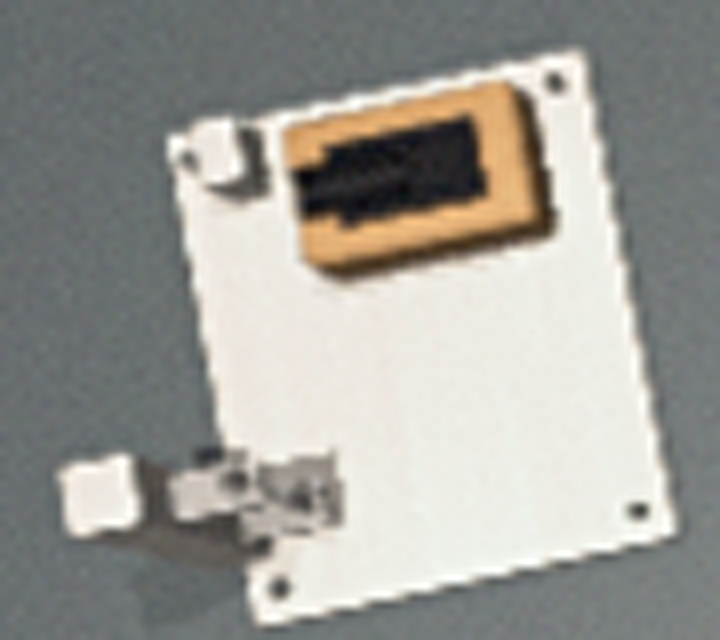

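View pics/c3.png

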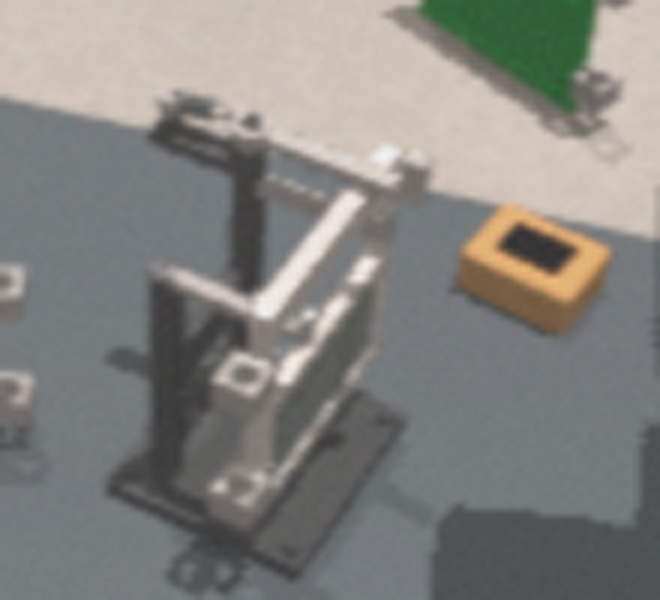

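View pics/c4.png

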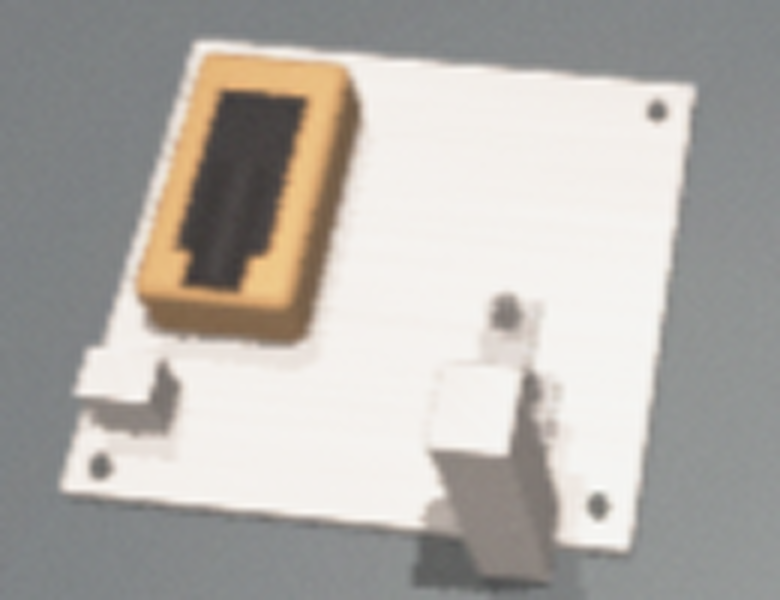

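Run:
```python
from h import *
t=load('top0');s=load('side0')
T=lambda u,v:(295+u/8,160+v/8)
S=lambda u,v:(285+u/6,130+v/6)
T2=lambda u,v:(140+u/8,145+v/8)
S2=lambda u,v:(180+u/6,300+v/6)
def p(n,c,uv,z): print(n,np.round(atz(c,*uv,z),4))
p('pivot top',t,T(490,230),.214)
p('tab top',t,T(445,465),.236)
p('tab side',s,S(390,165),.236)
p('railL',t,T(185,342),.2); p('railR',t,T(543,412),.2)
p('knuckHi top',t,T(150,340),.170); p('knuckHi side',s,S(243,375),.170)
p('rail side near',s,S(265,305),.2);p('rail side far',s,S(360,195),.2)
p('pinhi top',t,T2(235,480),.166);p('pinlo top',t,T2(300,495),.076)
p('pinlo side',s,S2(505,310),.166);
p('post T',t,T2(100,495),.185);p('post S',s,S2(478,408),.185)
for u,v in((175,140),(580,50),(675,530),(260,622)): p('plateT',t,T2(u,v),.012)
for u,v in((200,40),(692,85),(630,550),(62,490)): p('plateS',s,S2(u,v),.012)
from scipy.spatial.transform import Rotation as R
print(R.from_quat(get_obs()['tool_rot']).as_matrix().round(3))
```

```text
pivot top [ 0.5863 -0.2975  0.214 ]
tab top [ 0.4877 -0.2753  0.236 ]
tab side [ 0.5    -0.2632  0.236 ]
railL [ 0.542  -0.1719  0.2   ]
railR [ 0.5123 -0.3197  0.2   ]
knuckHi top [ 0.5464 -0.1576  0.17  ]
knuckHi side [ 0.5459 -0.1561  0.17  ]
rail side near [ 0.5419 -0.1796  0.2   ]
rail side far [ 0.5166 -0.2746  0.2   ]
pinhi top [0.5403 0.3304 0.166 ]
pinlo top [0.5435 0.3316 0.076 ]
pinlo side [0.5383 0.3416 0.166 ]
post T [0.5321 0.3797 0.185 ]
post S [0.5297 0.3806 0.185 ]
plateT [0.7201 0.4174 0.012 ]
plateT [0.7633 0.2267 0.012 ]
plateT [0.5331 0.1764 0.012 ]
plateT [0.4908 0.3686 0.012 ]
plateS [0.7614 0.2275 0.012 ]
plateS [0.5306 0.1767 0.012 ]
plateS [0.4872 0.3708 0.012 ]
plateS [0.7203 0.4216 0.012 ]
[[-0.932 -0.     0.361]
 [-0.361  0.002 -0.932]
 [-0.    -1.    -0.002]]
```

Emit:
arm_command(plan=[[[0.8, 0.8, 1.8], 1.5], [[2, 2.2, 3.6], 3], [[3.3, 3.6, 4.6], 4.5], [[4.6, 5, 4.6], 6], [[5.8, 6.4, 4.6], 7.5]], fingers=-1, force=30)

```text
time: 0.65
position: [0.3642, -0.4316, 0.3019]
tool_rot: [0.348, -0.614, 0.617, -0.348]
ft_force: [-0.0, -0.4, -0.2]
grip_width: 0.0548
```

Emit:
arm_command(plan=[[[1.2, 1.4, 0], 1.3], [[2.4, 2.8, 0], 2.6], [[3.6, 4.2, 0], 4], [[4.8, 5.5, 0], 4], [[5.5, 6.8, 0], 4]])

```text
time: 1.15
position: [0.5021, -0.2602, 0.2998]
tool_rot: [0.448, -0.547, 0.547, -0.449]
ft_force: [0.3, -0.3, 0.0]
grip_width: 0.0149
```

Run:
```python
from h import *
from scipy.spatial.transform import Rotation as R
o=get_obs(); print(o['time'],o['position'],o['grip_width'],o['q'].round(2));m=R.from_quat(o['tool_rot']).as_matrix();print(np.degrees(np.arctan2(m[1,2],m[0,2])))
snap('wrist','w1');snap('top','t1')
```

```text
1.15 [ 0.5020715  -0.26019452  0.29979495] 0.01494578059895252 [-0.68  0.33  1.43  0.    1.38 -0.48]
-11.25154431758156
```

View pics/w1.png

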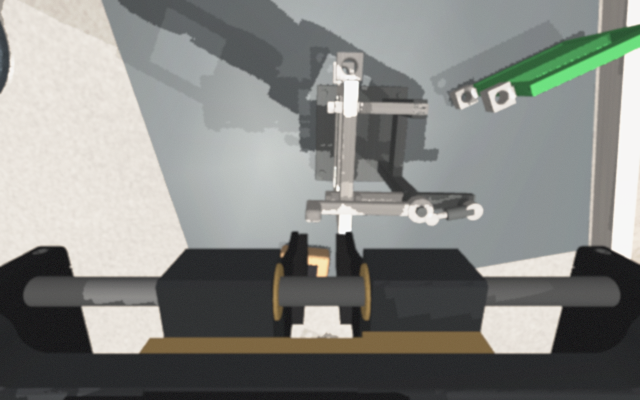

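Run:
```python
from h import *
c=load('w1')
cv2.imwrite('pics/w1c.png',cv2.resize(c['pixels'][40:240,290:490,::-1],None,fx=3.8,fy=3,interpolation=cv2.INTER_CUBIC)[:600])
print(get_obs()['position'], get_obs()['time'])
```

```text
[ 0.50192503 -0.25738136  0.29977227] 1.25
```

View pics/w1c.png

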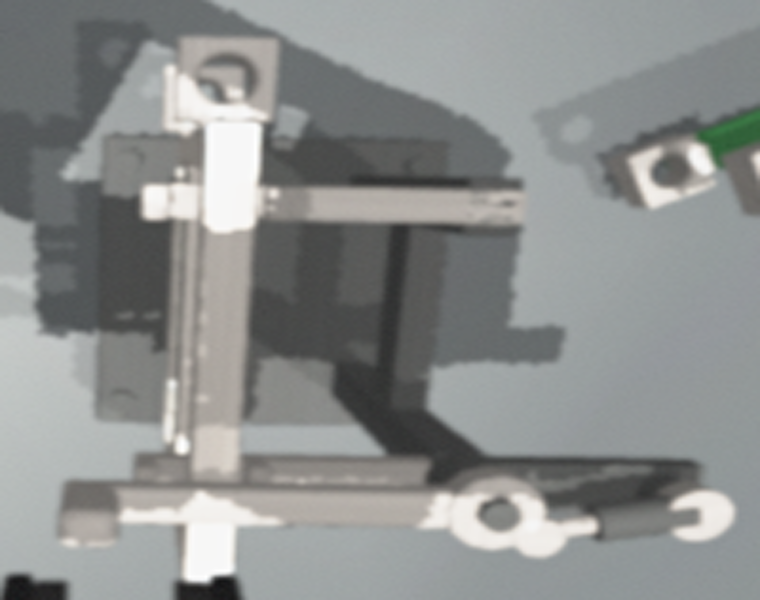

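Run:
```python
from h import *
c=load('w1')
W=lambda u,v:(290+u/3.8,40+v/3)
def p(n,uv,z): print(n,np.round(atz(c,*W(*uv),z),4))
p('pivot',(498,513),.216)
p('tab',(88,512),.236)
p('railTop end+y mid',(233,121),.2)
p('rail at keeper mid',(216,475),.2)
p('rail end -y',(210,580),.2)
p('knuck hi top',(228,80),.170)
```

```text
pivot [ 0.5884 -0.2993  0.216 ]
tab [ 0.4924 -0.2726  0.236 ]
railTop end+y mid [ 0.5457 -0.1738  0.2   ]
rail at keeper mid [ 0.5234 -0.279   0.2   ]
rail end -y [ 0.5156 -0.3148  0.2   ]
knuck hi top [ 0.5494 -0.1607  0.17  ]
```

Emit:
arm_command(plan=[[[0, 0.5, 0], -0.1], [[0, 0.5, -1.2], -0.1], [[0, 0.5, -2.4], -0.1], [[0, 0.5, -3.6], -0.1], [[0, 0.5, -3.6], -0.1]])

```text
time: 1.75
position: [0.4967, -0.2478, 0.2062]
tool_rot: [-0.446, 0.553, -0.546, 0.444]
ft_force: [-0.3, 0.8, -0.1]
grip_width: 0.0005
```

Run:
```python
from h import *
o=get_obs(); print(o['time'],o['position'],o['ft_force'])
snap('side','s2');c=snap('wrist','w2')
a=load('s2')['pixels'][120:240,270:410,::-1]
b=c['pixels'][100:300,200:500,::-1]
cv2.imwrite('pics/m2.png',np.hstack([cv2.resize(a,(467,400),interpolation=2),cv2.resize(b,(330,400))]))
```

```text
1.75 [ 0.49665249 -0.24784523  0.20619859] [-0.29962669  0.82298828 -0.07696555]
```

View pics/m2.png

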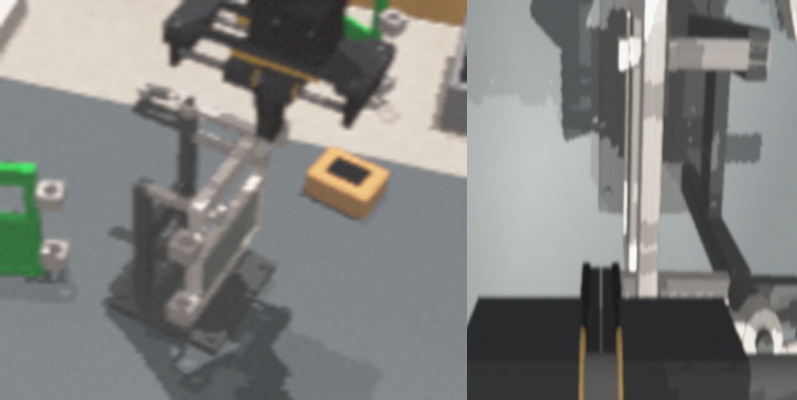

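Run:
```python
from h import *
o=get_obs(); print(o['time'],o['position'],o['ft_force'])
```

```text
1.85 [ 0.49982983 -0.25000192  0.21023824] [ 0.60690278 -0.92089412  0.20844988]
```

Emit:
arm_command(plan=[[[0.05, -0.4, 0], 0], [[0.1, -0.8, 0], 0], [[0.15, -1.2, 0], 0], [[0.2, -1.6, 0], 0], [[0.25, -2.0, 0], 0]])

```text
time: 2.35
position: [0.5068, -0.3008, 0.2105]
tool_rot: [0.446, -0.549, 0.549, -0.446]
ft_force: [-0.0, -0.6, 0.1]
grip_width: 0.0005
```

Emit:
arm_command(plan=[[[0.05, -0.4, 0], 0], [[0.15, -0.8, 0], 0], [[0.25, -1.2, 0], 0], [[0.35, -1.6, 0], 0], [[0.35, -1.8, 0], 0]])

```text
time: 2.85
position: [0.5158, -0.3458, 0.21]
tool_rot: [0.446, -0.549, 0.549, -0.446]
ft_force: [-0.1, -0.0, 0.1]
grip_width: 0.0002
```

Run:
```python
from h import *
a=snap('top','t3')['pixels'][150:240,280:400,::-1]; c=snap('wrist','w3')
b=c['pixels'][50:350,150:550,::-1]
cv2.imwrite('pics/m3.png',np.hstack([cv2.resize(a,(400,300),interpolation=2),cv2.resize(b,(400,300))]))
o=get_obs(); print(o['time'],o['position'],o['ft_force'])
```

```text
2.95 [ 0.51537075 -0.34520991  0.20991018] [-0.71641837 -0.43790658  0.04934091]
```

View pics/m3.png

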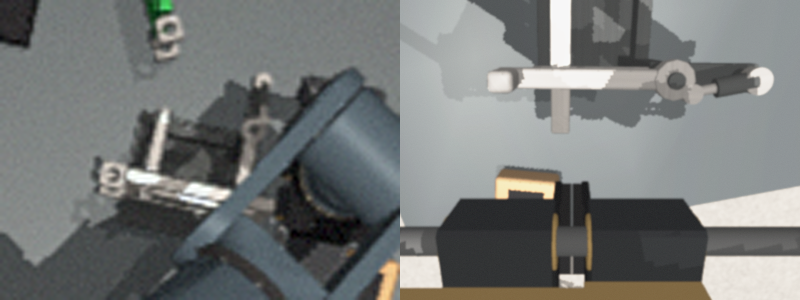

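Run:
```python
from h import *
print(proj(load('w3'),[[.5156,-.3455,.210],[.5156,-.3455,.229]]), proj(load('w2'),[.4975,-.249,.207]), proj(load('s2'),[.4975,-.249,.207]))
c=load('w3');print(-c['R'].T@c['t'])
def W(u,v): return 150+(u-400),50+v
for n,u,v,z in(('pivot',676,80,.216),('tab',500,74,.236),('rail-end',560,130,.2),('pivot',676,80,.1)): print(n,atz(c,*W(u,v),z))
cv2.imwrite('pics/s2c.png',cv2.resize(load('s2')['pixels'][110:210,280:400,::-1],None,fx=6.6,fy=6,interpolation=2))
```

```text
[[321.28011699 222.25068276]
 [321.2809174  233.95953846]] [[320.16832991 222.48393987]] [[348.96034352 167.41842922]]
[ 0.53195772 -0.26730369  0.41015331]
pivot [ 0.58819685 -0.29884844  0.216     ]
tab [ 0.492483   -0.27362116  0.236     ]
rail-end [ 0.51361548 -0.31835274  0.2       ]
pivot [ 0.62179782 -0.31769535  0.1       ]
```

View pics/s2c.png

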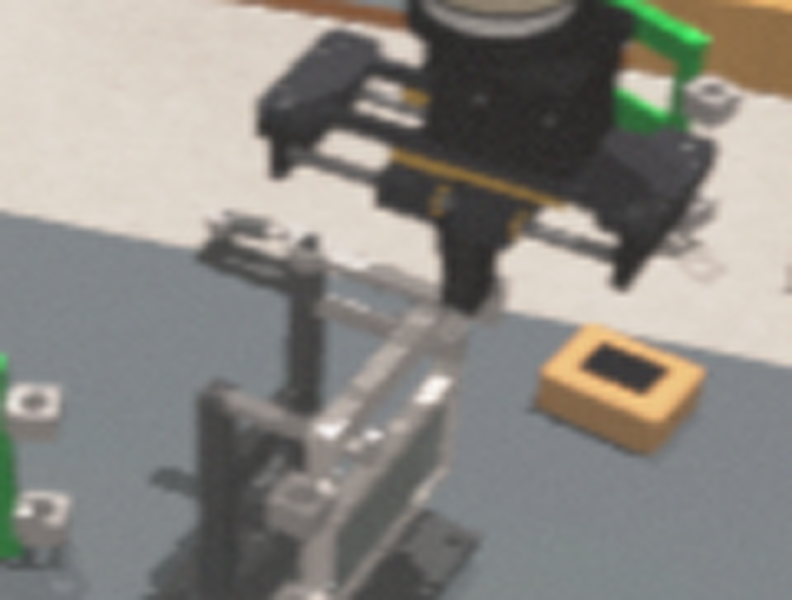

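Emit:
arm_command(plan=[[[0, 0, 1.2], 0], [[-0.4, 1.2, 2], 0], [[-0.8, 2.6, 2], 0], [[-0.9, 4, 2], 0], [[-0.9, 4, 2], 0]])

```text
time: 3.45
position: [0.4913, -0.2394, 0.2604]
tool_rot: [-0.447, 0.549, -0.547, 0.447]
ft_force: [0.5, 0.5, 0.1]
grip_width: 0.0004
```

Emit:
arm_command(plan=[[[0, 0, 0], 0], [[0, 0, -0.7], 0], [[0, 0, -1.4], 0], [[0, 0, -2.1], 0], [[0, 0, -2.1], 0]])

```text
time: 3.95
position: [0.4915, -0.2445, 0.2052]
tool_rot: [-0.446, 0.551, -0.547, 0.445]
ft_force: [-0.8, -0.5, 0.1]
grip_width: 0.0004
```

Run:
```python
from h import *
snap('side','s4'); c=snap('wrist','w4')
o=get_obs(); print(o['time'],o['position'],o['ft_force'])
b=c['pixels'][150:300,220:420,::-1]
a=load('s4')['pixels'][130:210,290:390,::-1]
cv2.imwrite('pics/m4.png',np.hstack([cv2.resize(a,(400,320),interpolation=2),cv2.resize(b,(400,320),interpolation=2)]))
```

```text
4.05 [ 0.49308309 -0.24541084  0.20752775] [0.12059455 0.55014066 0.1857399 ]
```

View pics/m4.png

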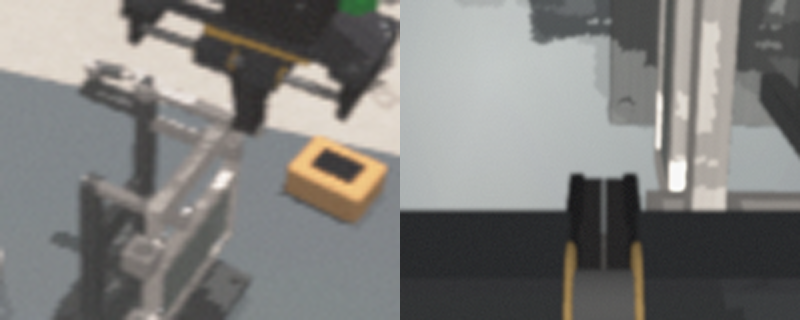

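Emit:
arm_command(plan=[[[0, -0.3, 0], 0], [[0, -0.6, 0], 0], [[0, -0.9, 0], 0], [[0, -1.2, 0], 0], [[0, -1.5, 0], 0]])

```text
time: 4.55
position: [0.4929, -0.2829, 0.2079]
tool_rot: [0.446, -0.549, 0.549, -0.446]
ft_force: [-0.5, -0.4, -1.1]
grip_width: 0.0007
```

Run:
```python
from h import *
snap('side','s5'); c=snap('wrist','w5')
o=get_obs(); print(o['time'],o['position'],o['ft_force'])
b=c['pixels'][100:300,220:480,::-1]
a=load('s5')['pixels'][130:210,290:390,::-1]
cv2.imwrite('pics/m5.png',np.hstack([cv2.resize(a,(400,320),interpolation=2),cv2.resize(b,(400,320),interpolation=2)]))
```

```text
4.65 [ 0.49300725 -0.28337507  0.20772026] [ 0.45093041  0.05444735 -1.01989394]
```

View pics/m5.png

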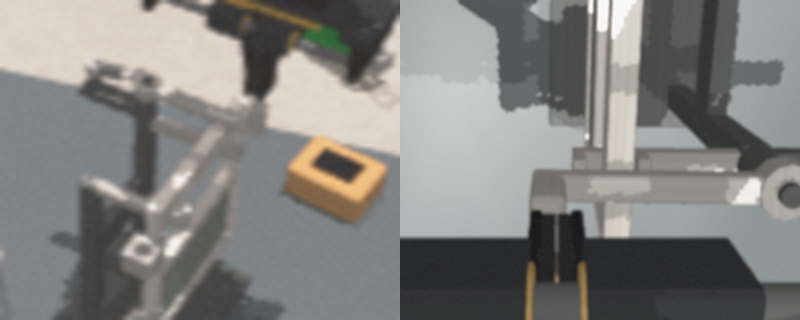

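Run:
```python
from h import *
for i,P in((4,[.4922,-.245,.2065]),(5,[.493,-.283,.208])):
    P=np.array(P); 
    for nm in 'sw':
        c=load(f'{nm}{i}'); print(nm,i,proj(c,[P,P+[0,.0095,0],P+[0,0,.0187]]).round(1))
    c=load(f's{i}'); im=c['pixels'][:,:,::-1].copy()
    big=cv2.resize(im[130:200,310:390],None,fx=5,fy=5,interpolation=2)
    q=proj(c,P)[0]; cv2.drawMarker(big,tuple(int(v) for v in ((q-[310,130])*5)),(0,0,255),0,10)
    w=load(f'w{i}'); wi=w['pixels'][:,:,::-1][180:270,280:380]; wb=cv2.resize(wi,None,fx=4,fy=4,interpolation=2)[:350]
    q=proj(w,P)[0]; cv2.drawMarker(wb,tuple(int(v) for v in ((q-[280,180])*4)),(0,0,255),0,10)
    cv2.imwrite(f'pics/n{i}.png',np.hstack([big,wb]))
```

```text
s 4 [[350.3 168.7]
 [349.5 170.7]
 [350.7 164.4]]
w 4 [[321.2 223.2]
 [318.2 209.9]
 [321.1 234.7]]
s 5 [[353.  160.5]
 [352.2 162.4]
 [353.4 156.2]]
w 5 [[320.9 221.5]
 [317.9 208.2]
 [320.9 233. ]]
```

View pics/n4.png

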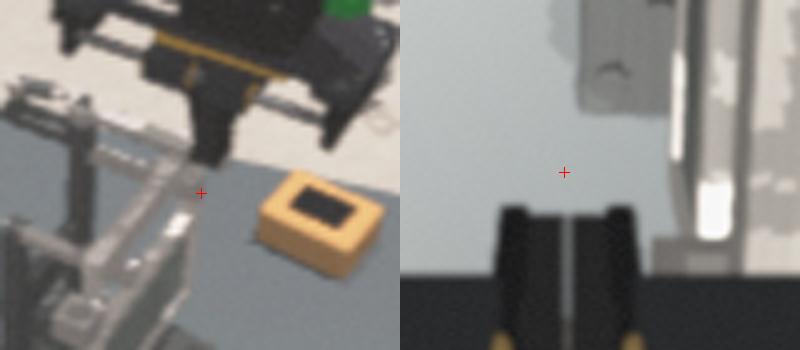

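View pics/n5.png

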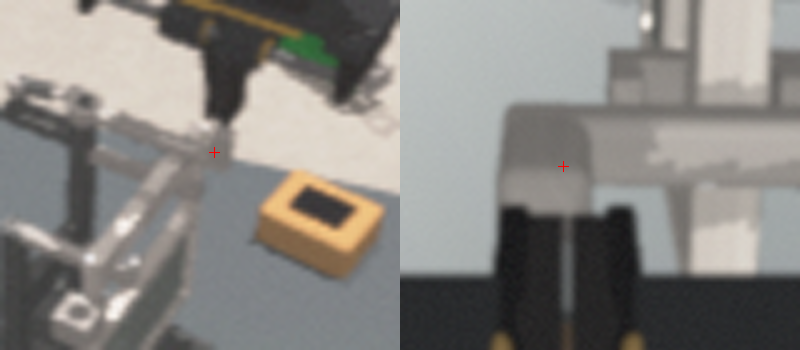

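Run:
```python
from h import *
c=load('w0'); print(c['camera_matrix'])
P=np.array([.226,-.5825,.185]); z=np.array([.361,-.932,0]); x=np.array([-.932,-.361,0]); up=np.array([0,0,1])
print('depth',(c['R']@P+c['t']))
for h in (0,.0187,.03,.04):
  for s in(-1,1):
    print(h,s,proj(c,[P+s*.0435*z+h*up+k*.0095*x for k in(-1,0,1)]).round(0).tolist())
cv2.imwrite('pics/w0c.png',cv2.resize(c['pixels'][200:340,170:470,::-1],None,fx=2.6,fy=2.6,interpolation=2))
```

```text
Traceback (most recent call last):
  File "h.py", line 5, in load
    def load(tag): return dict(np.load(f'pics/{tag}.npz'))
                               ~~~~~~~^^^^^^^^^^^^^^^^^^^
FileNotFoundError: [Errno 2] No such file or directory: 'pics/w0.npz'
```

Run:
```python
from h import *
c=load('wrist0'); print(c['camera_matrix'])
P=np.array([.226,-.5825,.185]); z=np.array([.361,-.932,0]); x=np.array([-.932,-.361,0]); up=np.array([0,0,1])
print('depth',(c['R']@P+c['t']))
for h in (0,.0187,.03,.04):
  for s in(-1,1):
    print(h,s,proj(c,[P+s*.0435*z+h*up+k*.0095*x for k in(-1,0,1)]).round(0).tolist())
cv2.imwrite('pics/w0c.png',cv2.resize(c['pixels'][200:340,170:470,::-1],None,fx=2.6,fy=2.6,interpolation=2))
```

```text
[[325.74457337   0.         321.33936813]
 [  0.         325.74457337 195.38425183]
 [  0.           0.           1.        ]]
depth [0.00039536 0.01833383 0.21478585]
0 -1 [[255.0, 209.0], [256.0, 223.0], [257.0, 236.0]]
0 1 [[389.0, 210.0], [388.0, 223.0], [387.0, 237.0]]
0.0187 -1 [[249.0, 220.0], [250.0, 235.0], [251.0, 249.0]]
0.0187 1 [[395.0, 220.0], [394.0, 235.0], [393.0, 249.0]]
0.03 -1 [[245.0, 227.0], [246.0, 243.0], [247.0, 258.0]]
0.03 1 [[399.0, 228.0], [398.0, 243.0], [397.0, 258.0]]
0.04 -1 [[240.0, 235.0], [242.0, 251.0], [243.0, 266.0]]
0.04 1 [[403.0, 235.0], [402.0, 251.0], [401.0, 267.0]]
```

View pics/w0c.png

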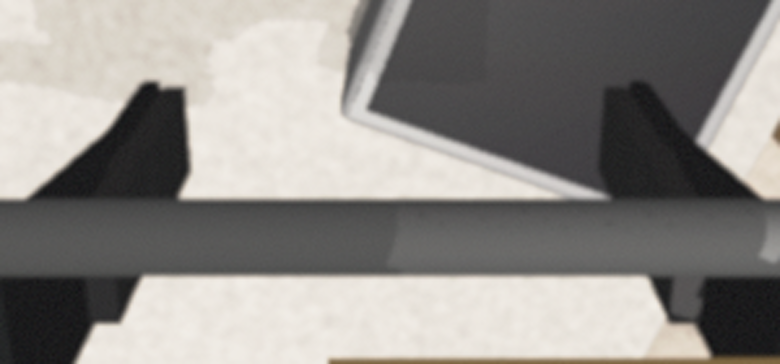

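Emit:
arm_command(plan=[[[0, 0, 0.6], 0], [[0, 0.8, 0.9], 0], [[-0.1, 1.7, 0.9], 0], [[-0.1, 1.7, 0.9], 0], [[-0.1, 1.7, 0], 0]])

```text
time: 5.15
position: [0.492, -0.2386, 0.2099]
tool_rot: [0.446, -0.546, 0.55, -0.447]
ft_force: [0.2, -1.0, 0.5]
grip_width: 0.0001
```

Emit:
arm_command(plan=[[[0, 0, -0.5], 0], [[0, 0, -0.9], 0], [[0, 0, -1.3], 0], [[0, 0, -1.3], 0], [[0, 0, -1.3], 0]])

```text
time: 5.65
position: [0.4904, -0.2396, 0.175]
tool_rot: [-0.446, 0.549, -0.549, 0.446]
ft_force: [0.5, 0.2, -0.0]
grip_width: 0.0004
```

```bash
cat > two.py <<'E'
import sys
from h import *
def two(i,sb,wb,s='side',):
    a=snap(s,f's{i}'); c=snap('wrist',f'w{i}')
    o=get_obs(); print(o['time'],o['position'].round(4),o['ft_force'].round(2),o['grip_width'].round(4))
    f=lambda im,b:cv2.resize(im['pixels'][b[1]:b[3],b[0]:b[2],::-1],(400,320),interpolation=2)
    cv2.imwrite(f'pics/m{i}.png',np.hstack([f(a,sb),f(c,wb)]))
a=sys.argv
two(a[1],[int(v) for v in a[2].split(',')],[int(v) for v in a[3].split(',')],a[4] if len(a)>4 else 'side')
E
python3 two.py 6 290,130,390,210 220,100,480,300
```

```text
Traceback (most recent call last):
  File "two.py", line 9, in <module>
    two(a[1],[int(v) for v in a[2].split(',')],[int(v) for v in a[3].split(',')],a[4] if len(a)>4 else 'side')
    ~~~^^^^^^^^^^^^^^^^^^^^^^^^^^^^^^^^^^^^^^^^^^^^^^^^^^^^^^^^^^^^^^^^^^^^^^^^^^^^^^^^^^^^^^^^^^^^^^^^^^^^^^^
  File "two.py", line 5, in two
    o=get_obs(); print(o['time'],o['position'].round(4),o['ft_force'].round(2),o['grip_width'].round(4))
                                                                               ^^^^^^^^^^^^^^^^^^^^^
AttributeError: 'float' object has no attribute 'round'
```

```bash
sed -i "s/o\['grip_width'\].round(4)/round(float(o['grip_width']),4)/" two.py
python3 two.py 6 290,130,390,210 220,100,480,300
```

```text
5.85 [ 0.4907 -0.2398  0.1757] [ 0.81 -0.21  0.84] 0.0002
```

View pics/m6.png

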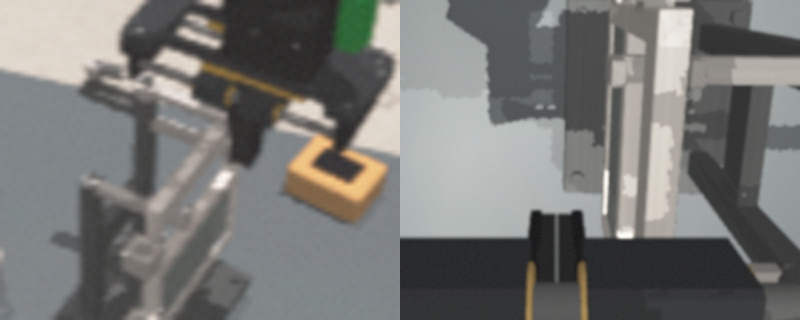

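Emit:
arm_command(plan=[[[0, -0.4, 0], 0], [[0, -0.8, 0], 0], [[0, -1.2, 0], 0], [[0, -1.6, 0], 0], [[0, -2.0, 0], 0]])

```text
time: 6.35
position: [0.4897, -0.2899, 0.1747]
tool_rot: [-0.446, 0.55, -0.548, 0.446]
ft_force: [-1.7, 2.8, 0.0]
grip_width: 0.0008
```

```bash
python3 two.py 7 290,130,390,210 220,100,480,300
```

```text
6.45 [ 0.4903 -0.2913  0.1749] [-0.77  1.21 -1.01] 0.0005
```

View pics/m7.png

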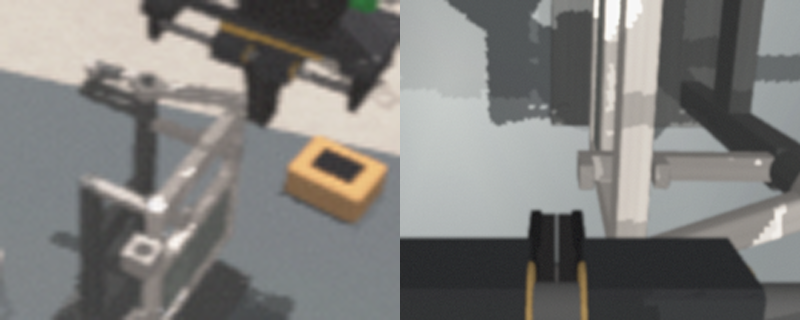

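Emit:
arm_command(plan=[[[0, -0.4, 0], 0], [[0, -0.8, 0], 0], [[0.1, -1.3, 0], 0], [[0.2, -1.8, 0], 0], [[0.3, -2.2, 0], 0]])

```text
time: 6.95
position: [0.4983, -0.3466, 0.1753]
tool_rot: [0.446, -0.548, 0.55, -0.446]
ft_force: [0.9, 0.2, 1.2]
grip_width: 0.0002
```

```bash
python3 two.py 8 290,130,390,210 220,100,480,300
```

```text
7.05 [ 0.4984 -0.3469  0.1752] [ 0.83 -1.3   0.67] 0.0004
```

View pics/m8.png

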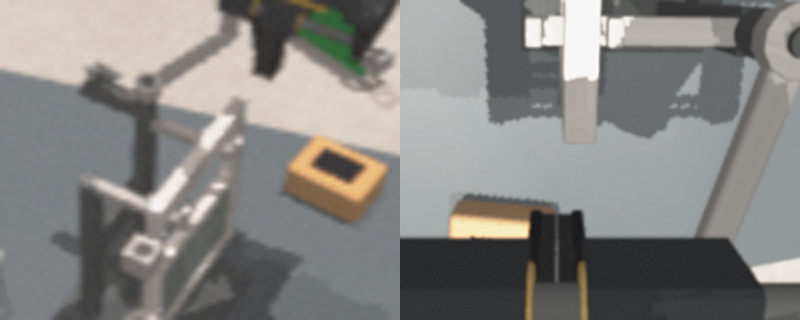

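Emit:
arm_command(plan=[[[0, 0, 1.5], 0], [[0, 0, 3], 0], [[0.4, 1.5, 3.4], 0], [[0.9, 3, 3.4], 0], [[1.2, 4, 3.4], 0]], fingers=1)

```text
time: 7.55
position: [0.5283, -0.2422, 0.2609]
tool_rot: [0.446, -0.548, 0.549, -0.446]
ft_force: [-0.0, -1.1, -0.9]
grip_width: 0.0325
```

Emit:
arm_command(plan=[[[0, 0, 0], 0], [[0, 0, 0], 0], [[0, 0, 0], 0]])

```text
time: 7.85
position: [0.5276, -0.2453, 0.26]
tool_rot: [0.446, -0.549, 0.549, -0.446]
ft_force: [0.4, 0.2, 0.5]
grip_width: 0.0564
```

```bash
python3 two.py 9 290,110,410,206 120,40,520,360
python3 - <<'E'
from h import *
from scipy.spatial.transform import Rotation as R
o=get_obs(); m=R.from_quat(o['tool_rot']).as_matrix();print(o['position'],np.degrees(np.arctan2(m[1,2],m[0,2])))
E
```

```text
7.95 [ 0.5275 -0.2456  0.2599] [ 0.69 -0.57 -0.52] 0.0643
[ 0.52754934 -0.2456231   0.25994395] -11.898257693734536
```

View pics/m9.png

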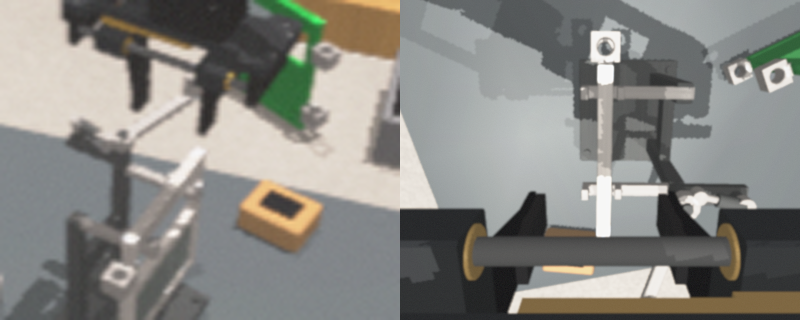

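Run:
```python
from h import *
c=load('w9')
b=cv2.resize(c['pixels'][60:290,270:380,::-1],None,fx=5,fy=2.6,interpolation=2); cv2.imwrite('pics/w9c.png',b)
```

```text
(no output)
```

View pics/w9c.png

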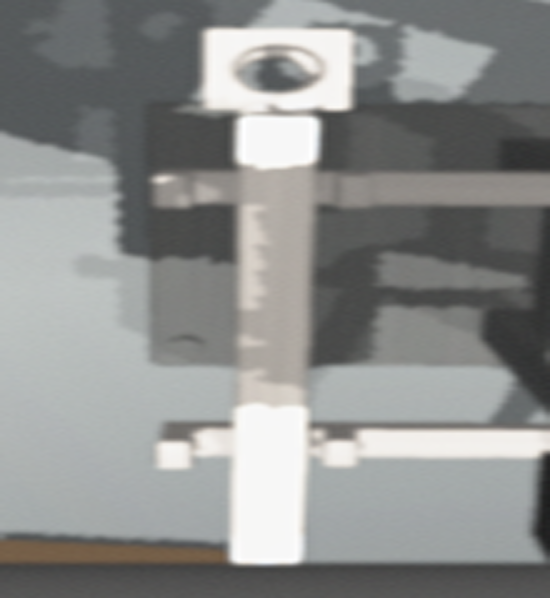

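Run:
```python
from h import *
c=load('w9')
W=lambda u,v:(270+u/5,60+v/2.6)
e1=atz(c,*W(278,116),.2);e2=atz(c,*W(267,555),.2);k=atz(c,*W(279,70),.170)
d=e1-e2;print(e1,e2,k,np.linalg.norm(d),np.degrees(np.arctan2(-d[0],d[1])))
u=d/np.linalg.norm(d); cen=e1-.075*u; print('centre',cen,'knuck pred',cen+.089*u)
```

```text
[ 0.54587528 -0.17387749  0.2       ] [ 0.51438687 -0.31713283  0.2       ] [ 0.54914734 -0.16061189  0.17      ] 0.14667519604824492 -12.396827856323581
centre [ 0.52977419 -0.2471288   0.2       ] knuck pred [ 0.54888082 -0.16020391  0.2       ]
```

Emit:
arm_command(plan=[[[0.08, -0.06, -1], 0], [[0.08, -0.06, -2], 0], [[0.08, -0.06, -2.8], 0], [[0.08, -0.06, -2.8], 0]])

```text
time: 8.35
position: [0.5275, -0.2456, 0.187]
tool_rot: [-0.446, 0.552, -0.547, 0.445]
ft_force: [0.3, 0.2, 0.1]
grip_width: 0.0857
```

```bash
python3 two.py 10 290,110,410,206 120,40,520,360
```

```text
8.45 [ 0.5298 -0.2467  0.1901] [ 0.44  0.5  -0.65] 0.0865
```

View pics/m10.png

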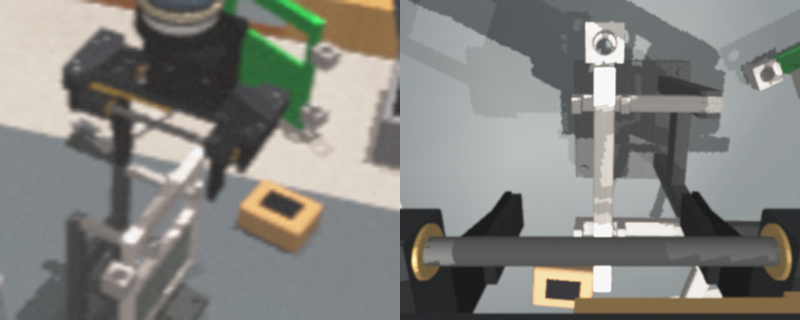

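Emit:
arm_command(plan=[[[0, 0, -0.6], 0], [[0, 0, -1.2], 0], [[0, 0, -1.6], 0], [[0, 0, -1.6], 0]])

```text
time: 8.85
position: [0.5296, -0.246, 0.1498]
tool_rot: [-0.446, 0.549, -0.549, 0.446]
ft_force: [0.6, -0.0, -0.4]
grip_width: 0.087
```

```bash
python3 two.py 11 290,110,410,206 120,40,520,360
```

```text
8.95 [ 0.5304 -0.2464  0.1509] [0.35 0.04 0.04] 0.0868
```

View pics/m11.png

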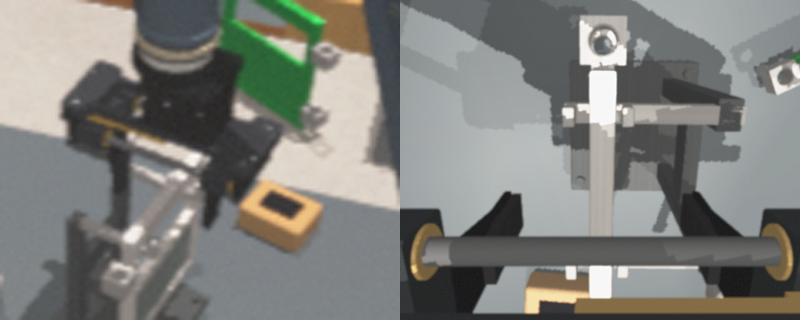

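Emit:
arm_command(plan=[[[0, 0, 0], 0], [[0, 0, 0], 0], [[0, 0, 0], 0], [[0, 0, 0], 0], [[0, 0, 0], 0]], fingers=-1, force=50)

```text
time: 9.45
position: [0.5299, -0.2459, 0.1503]
tool_rot: [0.446, -0.549, 0.549, -0.446]
ft_force: [-0.4, -0.1, 0.1]
grip_width: 0.0551
```

Emit:
arm_command(plan=[[[0, 0, 0], 0], [[0, 0, 0], 0], [[0, 0, 0], 0], [[0, 0, 0], 0], [[0, 0, 0], 0]])

```text
time: 9.95
position: [0.5299, -0.2459, 0.1501]
tool_rot: [-0.446, 0.549, -0.549, 0.446]
ft_force: [-0.0, -0.2, -0.4]
grip_width: 0.015
```

```bash
python3 two.py 12 290,110,410,206 120,40,520,360
```

```text
10.05 [ 0.5299 -0.2459  0.1501] [ 0.02 -0.48 -0.18] 0.0116
```

View pics/m12.png

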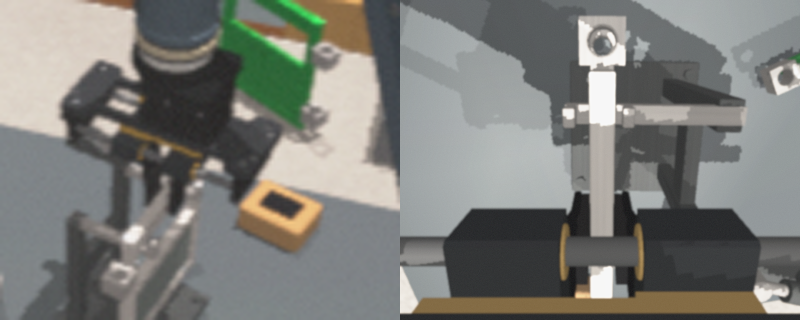

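Emit:
arm_command(plan=[[[0, 0, 0], 0], [[0, 0, 0], 0], [[0, 0, 0.2], 0], [[0, 0, 0.4], 0], [[0, 0, 0.6], 0]])

```text
time: 10.55
position: [0.5297, -0.2458, 0.1653]
tool_rot: [-0.446, 0.549, -0.549, 0.446]
ft_force: [-0.5, 0.4, -2.8]
grip_width: 0.0113
```

Emit:
arm_command(plan=[[[0, 0, 0.2], 0], [[0, 0, 0.4], 0], [[0, 0, 0.4], 0]])

```text
time: 10.85
position: [0.5304, -0.2463, 0.1761]
tool_rot: [0.446, -0.548, 0.549, -0.446]
ft_force: [1.5, 0.6, -2.6]
grip_width: 0.0115
```

```bash
python3 two.py 13 290,110,410,206 120,40,520,360
```

```text
10.95 [ 0.5299 -0.246   0.1753] [-0.89 -0.27 -2.69] 0.0116
```

View pics/m13.png

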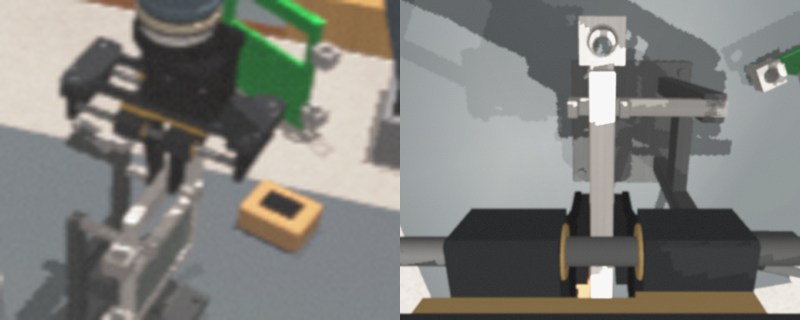

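Emit:
arm_command(plan=[[[-0.4, 0.08, 0], 0], [[-0.9, 0.19, 0], 0], [[-1.4, 0.3, 0], 0], [[-1.9, 0.4, 0], 0], [[-2.4, 0.5, 0], 0]])

```text
time: 11.45
position: [0.4685, -0.233, 0.175]
tool_rot: [-0.446, 0.549, -0.549, 0.446]
ft_force: [1.1, -0.4, -2.1]
grip_width: 0.0113
```

Emit:
arm_command(plan=[[[-0.5, 0.1, 0], 0], [[-1, 0.2, 0], 0], [[-1.1, 0.22, 0], 0]])

```text
time: 11.75
position: [0.4403, -0.227, 0.175]
tool_rot: [-0.446, 0.55, -0.548, 0.446]
ft_force: [1.6, -0.5, -3.5]
grip_width: 0.0118
```

```bash
python3 two.py 14 270,110,430,238 120,40,520,360;  python3 - <<'E'
from h import *
snap('top','t14')
a=load('t14')['pixels'][140:300,140:420,::-1]; cv2.imwrite('pics/t14c.png',cv2.resize(a,None,fx=2.8,fy=2.8,interpolation=2))
E
```

```text
11.85 [ 0.4421 -0.228   0.1753] [-0.03 -0.1  -2.45] 0.0113
```

View pics/m14.png

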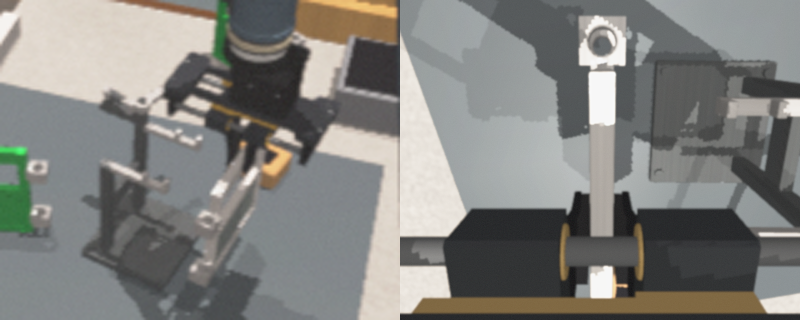

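View pics/t14c.png

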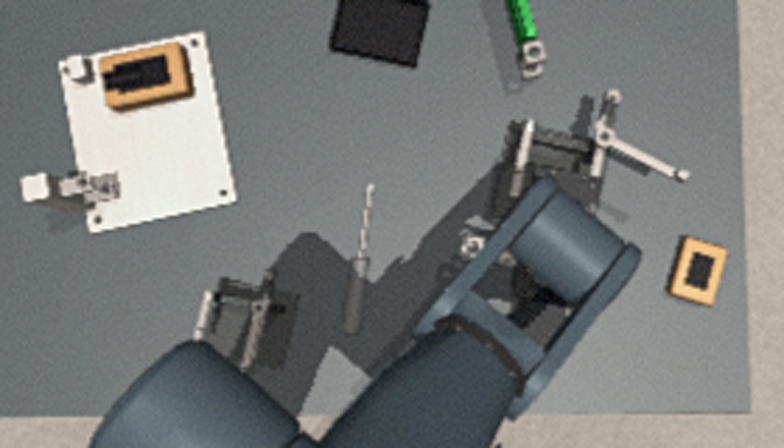

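Run:
```python
from h import *
c=load('t14'); W=lambda u,v:(140+u/2.8,140+v/2.8)
for n,u,v,z in(('sh prong',205,297,.15),('sh pivot',268,275,.15),('driver tip',370,187,.0),('tray corner',415,65,.035)): print(n,atz(c,*W(u,v),z).round(3))
```

```text
sh prong [0.402 0.183 0.15 ]
sh pivot [0.428 0.107 0.15 ]
driver tip [ 0.55  -0.001  0.   ]
tray corner [ 0.711 -0.064  0.035]
```

Emit:
arm_command(plan=[[[0, 0, 1.2], 0], [[0.2, 0.2, 2.6], 0.6], [[0.7, 1.0, 4], 1.2], [[1.2, 2.2, 5], 1.8], [[1.7, 3.6, 5], 2.4]])

```text
time: 12.4
position: [0.489, -0.1394, 0.3047]
tool_rot: [0.5, -0.495, 0.503, -0.502]
ft_force: [0.7, -0.3, -4.1]
grip_width: 0.0114
```

Emit:
arm_command(plan=[[[0.6, 1.4, 0], 0.5], [[1.3, 3, 0], 1], [[2, 4.6, 0], 1.5], [[2.7, 6.2, 0], 2], [[3.2, 7.8, 0], 2.4]])

```text
time: 12.9
position: [0.5666, 0.059, 0.3001]
tool_rot: [-0.55, 0.443, -0.444, 0.551]
ft_force: [0.1, -0.8, -2.8]
grip_width: 0.0113
```

Emit:
arm_command(plan=[[[0.3, 1.2, 0], 0], [[0.5, 2.2, 0], 0], [[0.6, 3, 0], 0], [[0.6, 3.4, 0], 0], [[0.6, 3.4, 0], 0]])

```text
time: 13.4
position: [0.5799, 0.1433, 0.2998]
tool_rot: [0.551, -0.444, 0.443, -0.551]
ft_force: [0.1, 0.5, -3.4]
grip_width: 0.0118
```

```bash
python3 two.py 15 160,230,340,374 200,0,440,192
python3 - <<'E'
from h import *
from scipy.spatial.transform import Rotation as R
o=get_obs(); m=R.from_quat(o['tool_rot']).as_matrix();print(o['position'],np.degrees(np.arctan2(m[1,2],m[0,2])))
snap('top','t15')
a=load('t15')['pixels'][130:270,130:330,::-1]; cv2.imwrite('pics/t15c.png',cv2.resize(a,None,fx=4,fy=4,interpolation=2))
E
```

```text
13.5 [0.5798 0.1414 0.2999] [ 0.48 -0.32 -2.4 ] 0.0114
[0.57982386 0.1414228  0.29994797] 12.193953940099892
```

View pics/w15.png

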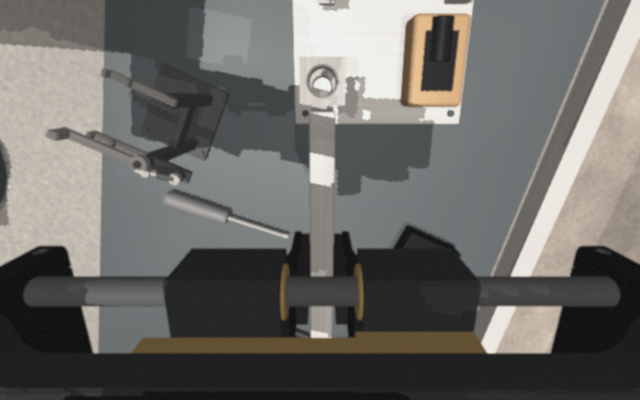

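View pics/t15c.png

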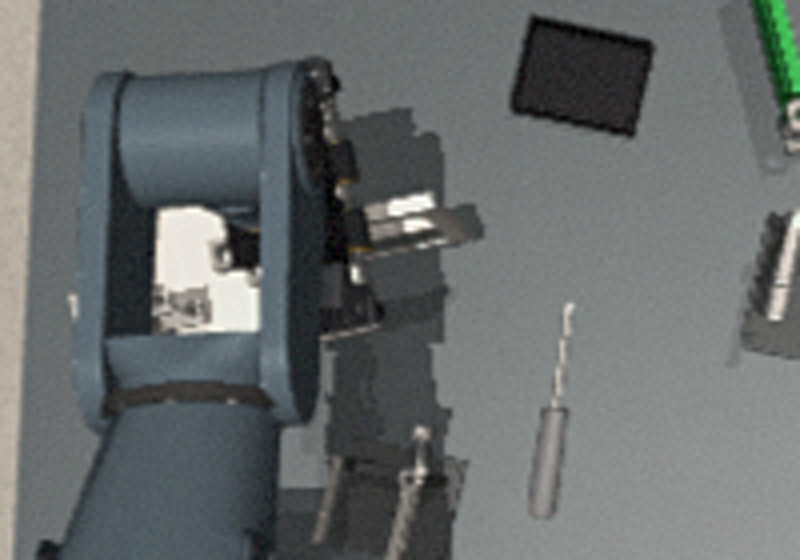

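View pics/s15.png

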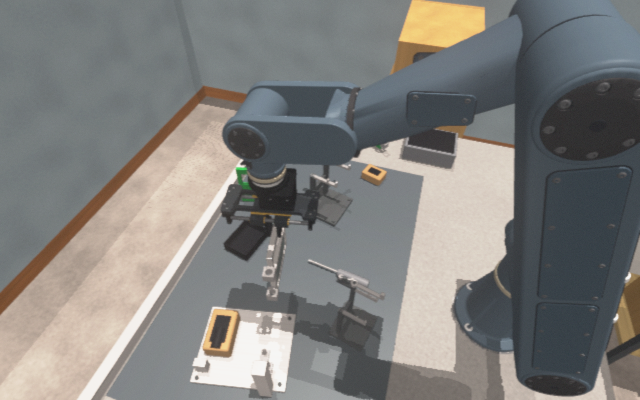

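```bash
cat > ov.py <<'E'
from h import *
import sys
th=np.radians(12.2); ex=np.array([np.cos(th),np.sin(th)]);ey=np.array([-np.sin(th),np.cos(th)])
def model(px,py):
    O=np.array([px,py]); w=lambda x,y,z:np.r_[O+x*ex+y*ey,z]
    L=[]
    for x0,x1,y0,y1,z in((-.015,.015,.03,.06,.185),(-.01,.01,-.008,.03,.14),(-.01,.01,-.008,.03,.05)):
        L.append([w(x0,y0,z),w(x1,y0,z),w(x1,y1,z),w(x0,y1,z),w(x0,y0,z)])
    for z in(.05,.14):
        L.append([w(.0045*np.cos(a),.0045*np.sin(a),z+.018) for a in np.linspace(0,6.3,20)])
        L.append([w(0,0,z),w(0,0,z+.026)])
    return L
def draw(tag,box,s,px,py,out):
    c=load(tag);x0,y0,x1,y1=box
    im=cv2.resize(c['pixels'][y0:y1,x0:x1,::-1],None,fx=s,fy=s,interpolation=cv2.INTER_CUBIC); raw=im.copy()
    for l in model(px,py):
        q=((proj(c,l)+.5-[x0,y0])*s-.5).round().astype(int); cv2.polylines(im,[q.reshape(-1,1,2)],False,(0,0,255),1)
    cv2.imwrite(out,np.hstack([raw,im]))
if __name__=='__main__':
    px,py=float(sys.argv[1]),float(sys.argv[2])
    draw('top0',(145,195,189,219),9,px,py,'pics/ovt.png')
    draw('side0',(245,340,285,399),10,px,py,'pics/ovs.png')
E
python3 ov.py .5405 .335
```

```text
(no output)
```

View pics/ovt.png

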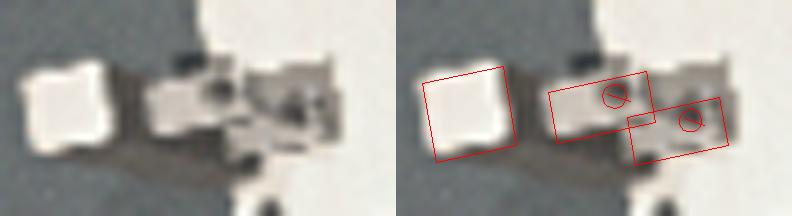

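View pics/ovs.png

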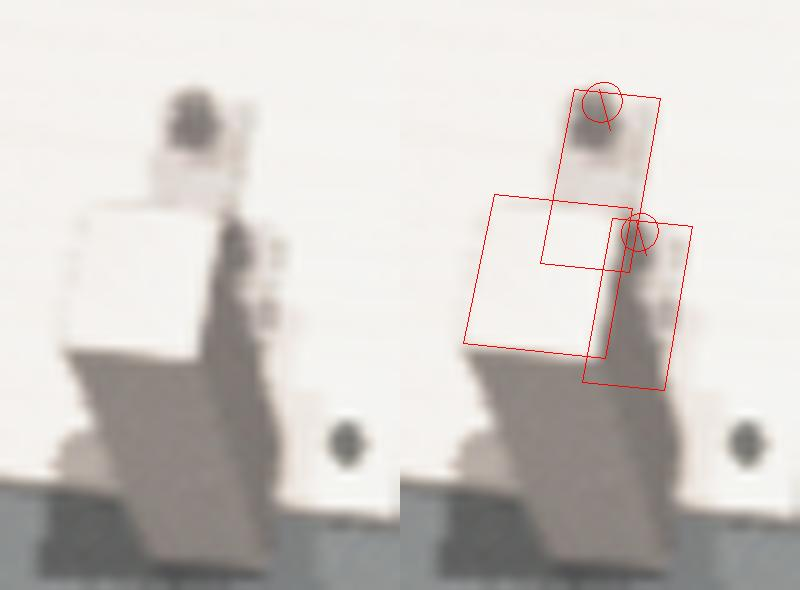

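```bash
python3 ov.py .5425 .3365
python3 - <<'E'
import cv2,numpy as np
a=cv2.imread('pics/ovt.png');b=cv2.imread('pics/ovs.png')[:,400:]
h=np.zeros((590,800,3),np.uint8);h[:216,:400]=a[:,396:][:, :400][:216] if a.shape[1]>=796 else cv2.copyMakeBorder(a[:,396:],0,0,0,400-a[:,396:].shape[1],0);h[:,400:]=b;cv2.imwrite('pics/ov2.png',h)
E
```

```text
(no output)
```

View pics/ov2.png

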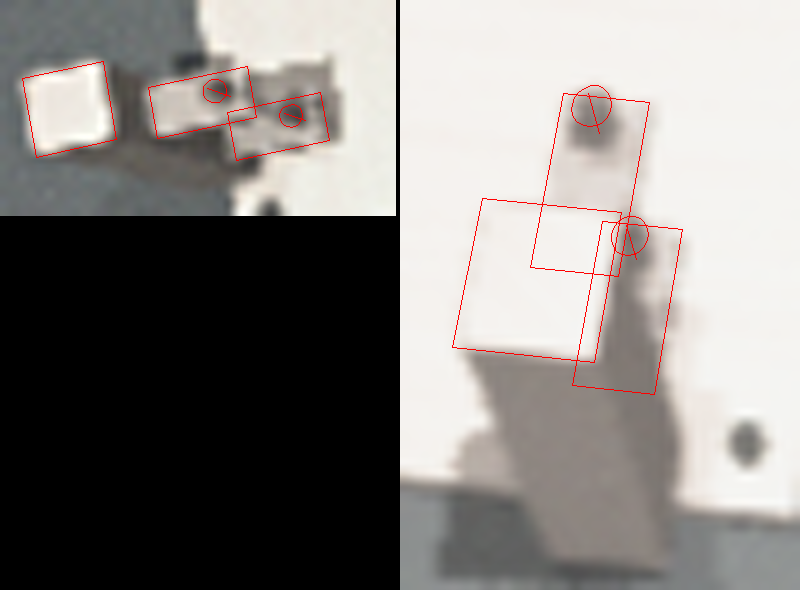

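Run:
```python
from h import *
c=load('w15');cv2.imwrite('pics/w15c.png',cv2.resize(c['pixels'][40:130,280:370,::-1],None,fx=6,fy=6,interpolation=2))
c=load('s15');cv2.imwrite('pics/s15c.png',cv2.resize(c['pixels'][220:310,240:310,::-1],None,fx=6.5,fy=6.5,interpolation=2))
```

```text
(no output)
```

View pics/w15c.png

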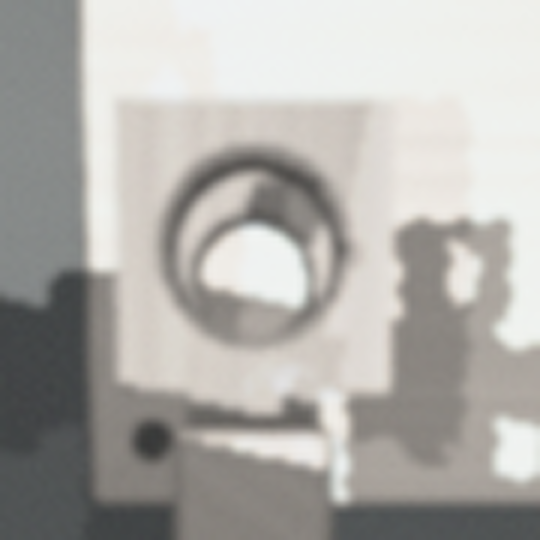

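View pics/s15c.png

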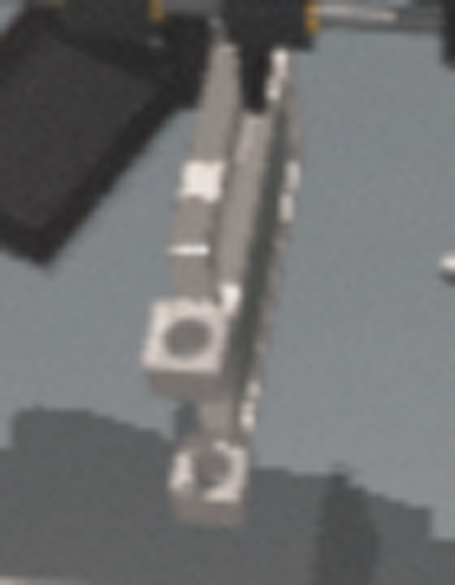

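Run:
```python
from h import *
w=load('w15');s=load('s15')
P=np.array([.5798,.1414,.2999])
a=atz(w,280+257/6-.5+.08,40+247/6-.5+.08,.320)
b=atz(s,240+188/6.5-.5,220+340/6.5-.5,.320);l=atz(s,240+213/6.5-.5,220+468/6.5-.5,.230)
th=np.radians(12.2); e=np.array([-np.sin(th),np.cos(th),0])
print(a,b,l,'pred',P[:2]+.089*e[:2]); 
# height consistent: triangulate wrist & side
def tri(c1,p1,c2,p2):
    o1,d1=ray(c1,*p1);o2,d2=ray(c2,*p2);A=np.c_[d1,-d2];t=np.linalg.lstsq(A,o2-o1,rcond=None)[0];return o1+t[0]*d1,o2+t[1]*d2
print(tri(w,(322.4,80.75),s,(268.4,271.8)))
```

```text
[0.56151549 0.22813262 0.32      ] [0.55901027 0.23111619 0.32      ] [0.55891352 0.2300714  0.23      ] pred [0.56099209 0.22839001]
(array([0.56147112, 0.22837336, 0.31400579]), array([0.56094308, 0.22806586, 0.31399662]))
```

Emit:
arm_command(plan=[[[0, 0, -1.2], 0], [[0, 0, -2.4], 0], [[0, 0, -3.6], 0], [[0, 0, -4.65], 0], [[0, 0, -4.65], 0]])

```text
time: 14.05
position: [0.5765, 0.1404, 0.1801]
tool_rot: [0.552, -0.447, 0.442, -0.548]
ft_force: [-0.5, 0.3, -2.7]
grip_width: 0.0113
```

Emit:
arm_command(plan=[[[0, 0, 0], 0], [[-0.15, 0.7, 0], 0], [[-0.3, 1.4, 0], 0], [[-0.46, 2.1, 0], 0], [[-0.46, 2.1, 0], 0]])

```text
time: 14.55
position: [0.5694, 0.1964, 0.1864]
tool_rot: [-0.549, 0.443, -0.444, 0.552]
ft_force: [-0.3, -0.4, -2.5]
grip_width: 0.0117
```

```bash
python3 two.py 16 230,290,310,390 260,0,380,120
python3 - <<'E'
from h import *
f=lambda t,b,sz:cv2.resize(load(t)['pixels'][b[1]:b[3],b[0]:b[2],::-1],sz,interpolation=2)
cv2.imwrite('pics/m16.png',np.hstack([f('s16',(230,300,310,390),(400,450)),f('w16',(280,20,360,110),(400,450))]))
E
```

```text
14.65 [0.5697 0.1944 0.1858] [ 0.2  -0.34 -2.93] 0.0112
```

View pics/m16.png

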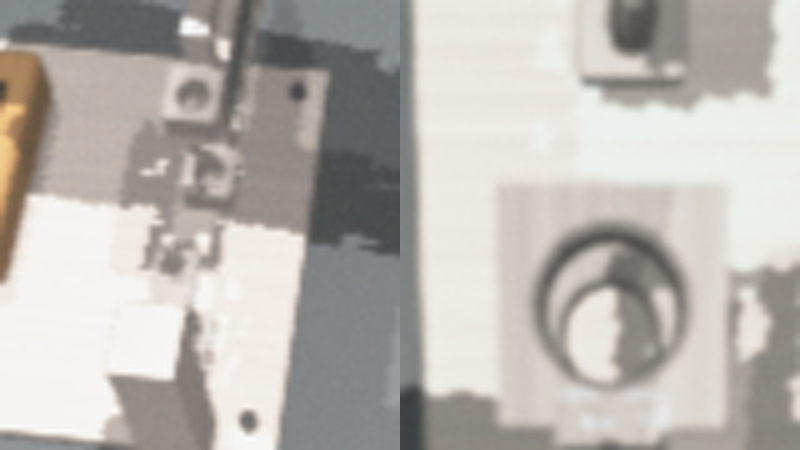

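Run:
```python
from h import *
from ov import model
c=load('w16'); s=6
im=cv2.resize(c['pixels'][0:100,280:380,::-1],None,fx=4*1.5,fy=6,interpolation=2)
for px,py,col in((.542,.335,(0,0,255)),):
  for l in model(px,py)[1:]:
    q=((proj(c,l)+.5-[280,0])*6).round().astype(int); cv2.polylines(im,[q.reshape(-1,1,2)],False,col,1)
cv2.imwrite('pics/w16c.png',im)
```

```text
(no output)
```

View pics/w16c.png

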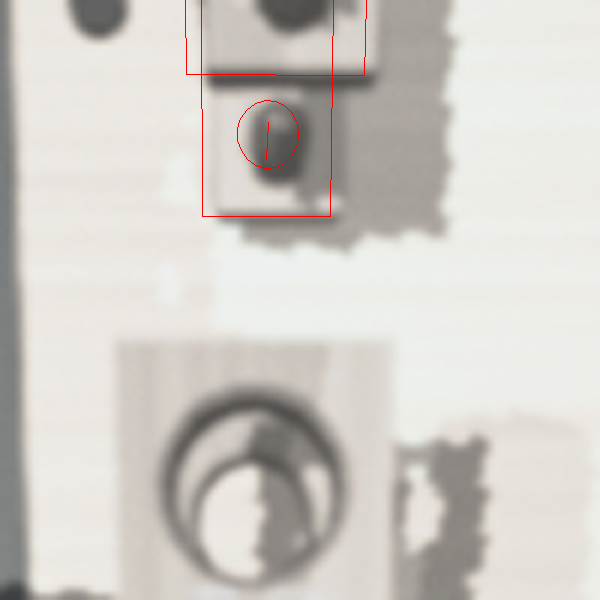

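Emit:
arm_command(plan=[[[-0.08, 0.5, 0], 0], [[-0.17, 1.1, 0], 0], [[-0.26, 1.7, 0], 0], [[-0.32, 2.14, 0], 0], [[-0.32, 2.14, 0], 0]])

```text
time: 15.15
position: [0.5598, 0.2502, 0.1837]
tool_rot: [-0.551, 0.444, -0.443, 0.551]
ft_force: [0.1, -0.5, -3.2]
grip_width: 0.0118
```

Emit:
arm_command(plan=[[[0, 0, 0], 0], [[0, 0, 0], 0]])

```text
time: 15.35
position: [0.5603, 0.2478, 0.1837]
tool_rot: [0.55, -0.444, 0.444, -0.55]
ft_force: [-0.1, -0.7, -3.3]
grip_width: 0.0116
```

```bash
python3 two.py 17 230,290,310,390 260,0,380,120
python3 - <<'E'
from h import *
from ov import model
f=lambda t,b,sz:cv2.resize(load(t)['pixels'][b[1]:b[3],b[0]:b[2],::-1],sz,interpolation=2)
im=f('w17',(280,30,360,120),(400,450))
c=load('w17')
for l in model(.5432,.3346)[3:]:
    q=((proj(c,l)+.5-[280,30])*5).round().astype(int); cv2.polylines(im,[q.reshape(-1,1,2)],False,(0,0,255),1)
cv2.imwrite('pics/m17.png',np.hstack([f('s17',(230,310,310,400),(400,450)),im]))
E
```

```text
15.45 [0.5605 0.2476 0.1838] [ 0.42 -0.15 -2.54] 0.0115
```

View pics/m17.png

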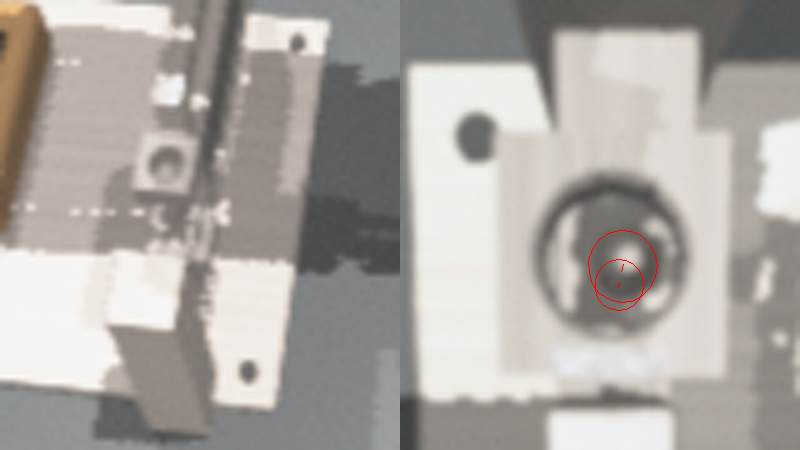

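Emit:
arm_command(plan=[[[0.04, 0, 0], 0], [[0.04, 0, -0.2], 0], [[0.04, 0, -0.4], 0], [[0.04, 0, -0.6], 0], [[0.04, 0, -0.8], 0]])

```text
time: 15.95
position: [0.5611, 0.248, 0.1631]
tool_rot: [0.55, -0.444, 0.444, -0.55]
ft_force: [0.3, -0.8, -2.5]
grip_width: 0.0116
```

```bash
python3 two.py 18 230,290,310,390 260,0,380,120
python3 - <<'E'
from h import *
from ov import model
f=lambda t,b,sz:cv2.resize(load(t)['pixels'][b[1]:b[3],b[0]:b[2],::-1],sz,interpolation=2)
im=f('w18',(280,30,360,120),(400,450))
cv2.imwrite('pics/m18.png',np.hstack([f('s18',(230,310,310,400),(400,450)),im]))
print(get_obs()['moment'])
E
```

```text
16.05 [0.5605 0.2479 0.1626] [ 0.6  -0.22 -2.94] 0.0117
[ 0.00464065 -0.07572636 -0.01379363]
```

View pics/m18.png

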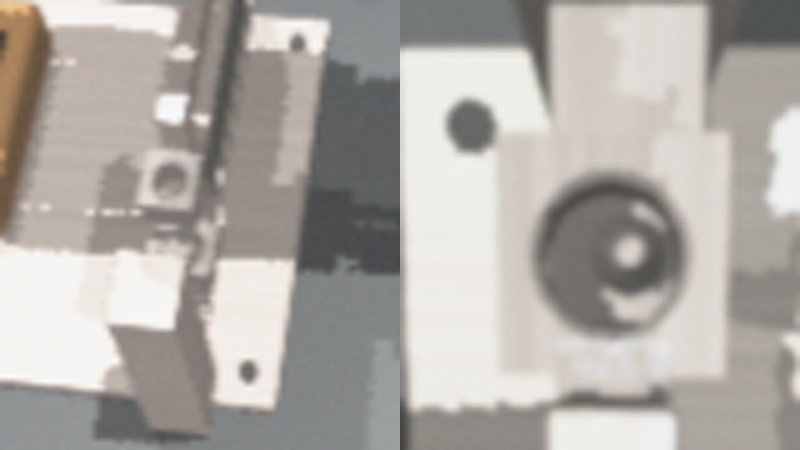

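Emit:
arm_command(plan=[[[0.08, 0.02, 0], 0], [[0.08, 0.02, -0.15], 0], [[0.08, 0.02, -0.3], 0], [[0.08, 0.02, -0.45], 0], [[0.08, 0.02, -0.6], 0]])

```text
time: 16.55
position: [0.5632, 0.2485, 0.1485]
tool_rot: [0.55, -0.444, 0.444, -0.55]
ft_force: [-0.3, -0.0, -2.7]
grip_width: 0.0118
```

```bash
python3 two.py 19 230,290,310,390 260,0,380,120
python3 - <<'E'
from h import *
from ov import model
f=lambda t,b,sz:cv2.resize(load(t)['pixels'][b[1]:b[3],b[0]:b[2],::-1],sz,interpolation=2)
im=f('w19',(280,30,360,120),(400,450))
cv2.imwrite('pics/m19.png',np.hstack([f('s19',(230,310,310,400),(400,450)),im]))
print(get_obs()['moment'],get_obs()['position'])
E
```

```text
16.65 [0.5627 0.2484 0.148 ] [-0.57 -0.4  -3.19] 0.0113
[-0.00756969 -0.14206545 -0.02313072] [0.56270802 0.24841092 0.14804187]
```

View pics/m19.png

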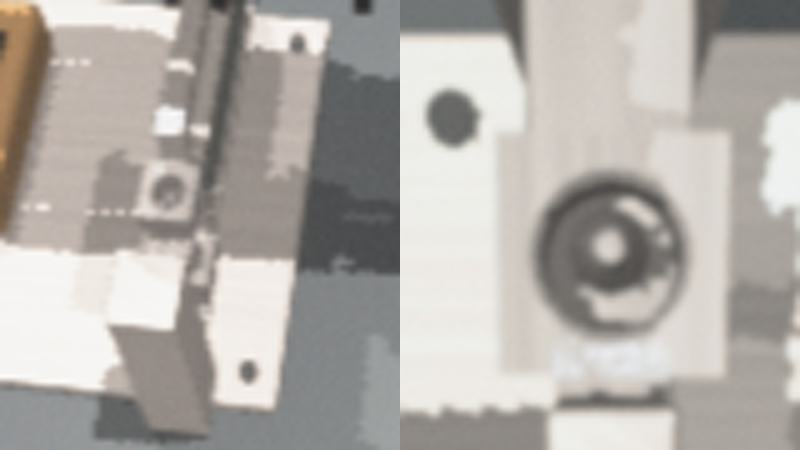

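Emit:
arm_command(plan=[[[0, 0, -0.06], 0], [[0, 0, -0.12], 0], [[0, 0, -0.18], 0], [[0, 0, -0.24], 0], [[0, 0, -0.24], 0]])

```text
time: 17.15
position: [0.5632, 0.2485, 0.1426]
tool_rot: [0.55, -0.444, 0.444, -0.55]
ft_force: [0.3, 0.4, -2.6]
grip_width: 0.0114
```

Emit:
arm_command(plan=[[[0, 0, -0.04], 0], [[0, 0, -0.08], 0], [[0, 0, -0.12], 0], [[0, 0, -0.12], 0]])

```text
time: 17.55
position: [0.5635, 0.2486, 0.1399]
tool_rot: [-0.55, 0.444, -0.444, 0.55]
ft_force: [0.4, 0.1, -1.6]
grip_width: 0.0115
```

Emit:
arm_command(plan=[[[0, 0, -0.03], 0], [[0, 0, -0.06], 0], [[0, 0, -0.06], 0], [[0, 0, -0.06], 0]])

```text
time: 17.95
position: [0.5639, 0.2483, 0.1391]
tool_rot: [-0.55, 0.444, -0.444, 0.551]
ft_force: [-1.6, -2.8, 4.7]
grip_width: 0.0114
```

```bash
python3 two.py 20 230,290,310,390 260,0,380,120
python3 - <<'E'
from h import *
f=lambda t,b,sz:cv2.resize(load(t)['pixels'][b[1]:b[3],b[0]:b[2],::-1],sz,interpolation=2)
cv2.imwrite('pics/m20.png',np.hstack([f('s20',(230,310,310,400),(400,450)),f('w20',(280,30,360,120),(400,450))]))
print(get_obs()['moment'],get_obs()['ft_force'])
E
```

```text
18.05 [0.5639 0.2483 0.1391] [-0.47 -3.29  4.23] 0.0116
[-0.3278317   0.06388593  0.06285912] [-0.47082743 -3.29347853  4.2317037 ]
```

View pics/m20.png

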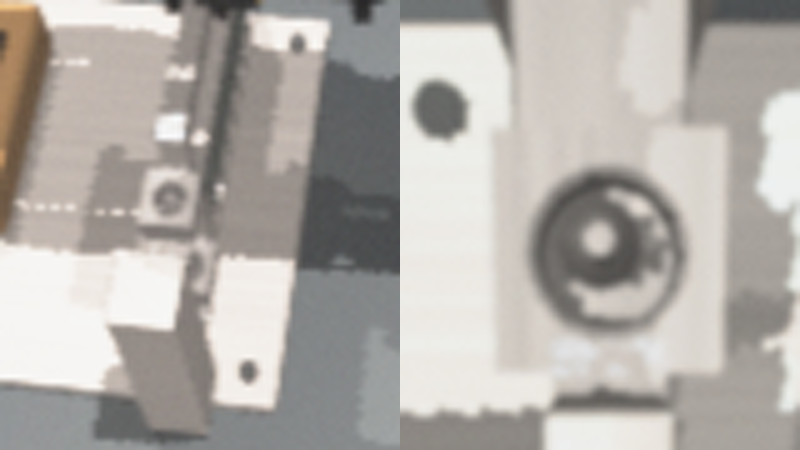

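Emit:
arm_command(plan=[[[0, 0, 0.05], 0], [[0, 0, 0.05], 0], [[0, 0, 0.05], 0], [[0, 0, 0.05], 0], [[0, 0, 0.05], 0]], fingers=0.2)

```text
time: 18.55
position: [0.5632, 0.2487, 0.1393]
tool_rot: [0.55, -0.444, 0.444, -0.55]
ft_force: [-0.2, -0.6, -0.7]
grip_width: 0.0435
```

Emit:
arm_command(plan=[[[0, 0, 0], 0], [[0, 0, 0], 0], [[0, 0, 0.6], 0], [[0, 0, 1.6], 0], [[0, 0, 3], 0]])

```text
time: 19.05
position: [0.5618, 0.2482, 0.2135]
tool_rot: [0.552, -0.445, 0.443, -0.549]
ft_force: [0.2, 0.4, -0.1]
grip_width: 0.0524
```

Emit:
arm_command(plan=[[[0, 0, 1], 0], [[0, -0.8, 2], 0], [[0, -2.2, 3], 0], [[0, -4, 3], 0], [[0, -5.5, 3], 0]])

```text
time: 19.55
position: [0.5638, 0.1095, 0.291]
tool_rot: [-0.55, 0.443, -0.445, 0.551]
ft_force: [-0.2, -0.2, -0.2]
grip_width: 0.052
```

Emit:
arm_command(plan=[[[0, -1, 0], 0], [[0, -2.4, 0], 0], [[-0.5, -3.8, 0], 0], [[-1, -5, 0], 0], [[-1, -5, 0], 0]])

```text
time: 20.05
position: [0.5371, -0.0171, 0.2896]
tool_rot: [0.55, -0.445, 0.445, -0.549]
ft_force: [-0.4, 1.3, 0.4]
grip_width: 0.0524
```

```bash
python3 two.py 21 170,280,330,400 60,0,580,320
python3 - <<'E'
from h import *
snap('top','t21')
f=lambda t,b,sz:cv2.resize(load(t)['pixels'][b[1]:b[3],b[0]:b[2],::-1],sz,interpolation=2)
cv2.imwrite('pics/m21.png',np.hstack([f('s21',(210,300,310,400),(400,400)),f('t21',(135,140,235,240),(400,400))]))
E
```

```text
20.15 [ 0.5383 -0.0143  0.2898] [-0.87  0.23  0.37] 0.0522
```

View pics/m21.png

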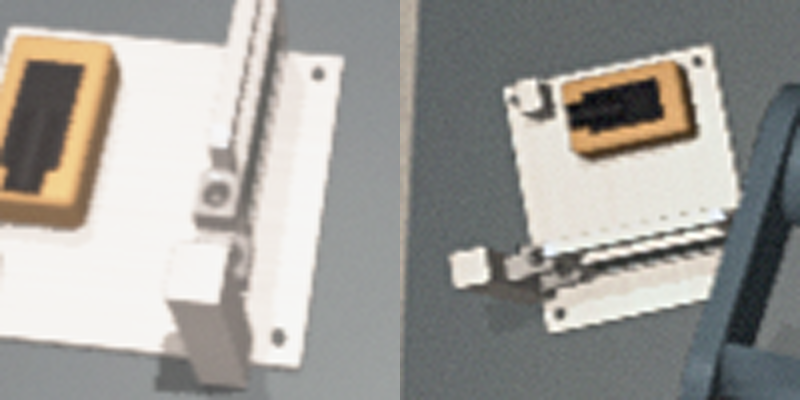

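View pics/t21.png

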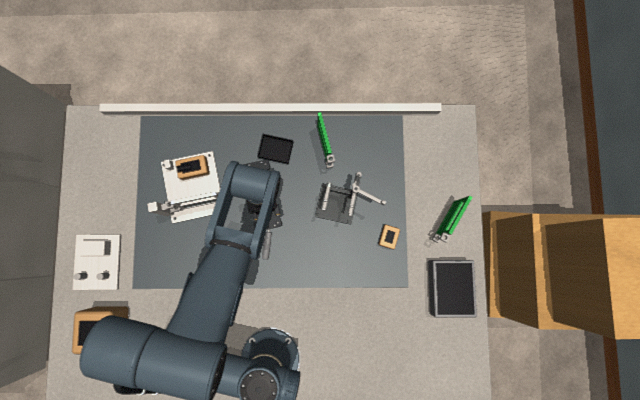

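Run:
```python
from h import *
s=load('s21')
print(proj(s,[[.542,.3355,.16],[.542,.3355,.17],[.5405,.337,.16]]))
a,b=load('top0')['pixels'].astype(int),load('t21')['pixels'].astype(int)
for n,(x0,y0,x1,y1) in dict(tray=(255,130,297,167),nest=(375,220,402,252)).items(): print(n,np.abs(a-b)[y0:y1,x0:x1].mean())
cv2.imwrite('pics/s21c.png',cv2.resize(s['pixels'][320:390,240:310,::-1],None,fx=8,fy=8,interpolation=2))
```

```text
[[263.97866843 349.42944865]
 [263.52126517 347.84632522]
 [264.33159052 350.29324768]]
tray 8.691763191763192
nest 7.094907407407407
```

View pics/s21c.png

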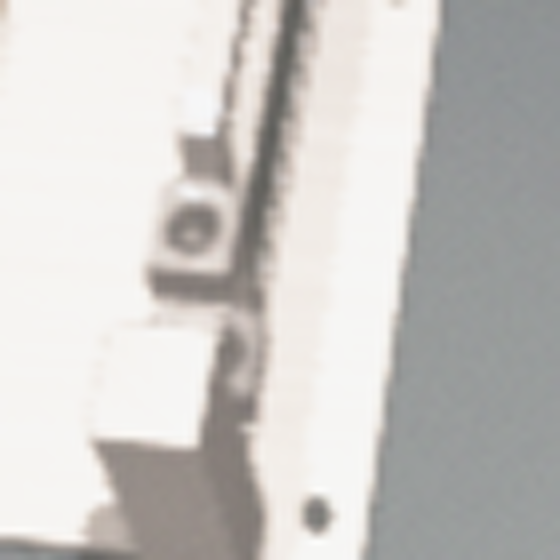

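View pics/s21.png

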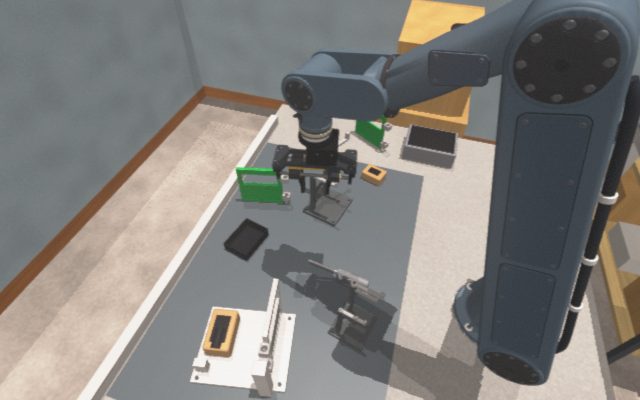

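```bash
python3 -c "
from rig import hand_in;print(hand_in())"
```

```text
the job is handed in; nothing more can be done
None
```

The guard leaf is hanging on the station's hinge post with both knuckles lowered onto their pins. I handed the job in at about 20 s of the 61 s allowed.

**Keeper:** The first two pushes missed. The pictures showed the fingertips about 30–35 mm higher than the reported tool point, so the fingers passed over the keeper. I lowered the tool, and the third push swung the keeper past centre. It stayed open in the later pictures.

**Leaf:** I gripped the leaf at mid-rail, lifted it 25 mm and drew it about 90 mm out along the hook's open side. I carried it across without setting it down, then came in over both pins from the side. The wrist camera showed the upper pin through the bore; I shifted 2 mm to centre it before lowering the leaf the rest of the way.

**Checks before and after letting go:**
- **Seating:** Contact came at a tool height of 0.140 m, as predicted for fully home. The pins held the leaf's weight and about 4 N of push before I opened the fingers.
- **After release:** The upper knuckle was within about 1 pixel of its seated position in the side view. The lower knuckle was hidden by then, so its seating rests on the rigid leaf and the contact height.
- **Bystanders:** The tray and the resin nest look unmoved in the before and after pictures. I last saw the driver clearly before the carry; the arm or its shadow covered it in the final pictures. The leaf's foot stayed over 60 mm above the bench throughout, well clear of it.

**Disagreement:** The top and side cameras differed by about 2 mm on the pin position, so I relied on the wrist camera for the final fit.

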